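Clear the tall divider and click the fittings case shut

TASK

The lid of the slotted fittings case cannot close because a tall drawer divider is standing in it. Draw the tall divider straight up out of its slots, lower it into the empty long tray and let go of it only when it is down (do not drop it in), then swing the lid over and press it down at its front edge until it snaps past the catch and sits flush. Do not force the lid (never more than 40 N), and leave the low dividers, the fittings and everything else where they are.

Things in the scene. Friction and masses are not known exactly. Their poses are not given: they have to be found in the camera images.
- case: Fixed open fittings case, brown steel, 160 (x) x 220 (y) x 80 mm high, walls and floor 5 mm. Origin: centre of its underside. Front wall at x = -80, lid hinge along y at x = +80, z = 80 mm. Three pairs of upright 8 mm slots in the front and far walls at y = -55, 0, +55 mm, each holding a divider along x. Spring catch (brass roller) outside the front wall, 12 mm below the rim.
- lid (a joint): Angle of the grey lid (rad): 0 = shut, flush on the rim; 1.57 = upright; max 1.85, leaning to the case's +x. Plate 164 mm from hinge to front edge, 220 mm wide, 7.5 mm thick, 0.25 kg, with a 44 mm wide clasp tongue down 22 mm in front. Stiff hinge: stays where left. Below 0.05 rad the clasp rides on the catch, which resists with 13 to 20 N (its setting varies) until it snaps near 0.02.
- lid_hinge (a point): Point on the hinge axis, middle of the lid; axes of the lid: x from the front edge to the hinge, y along the hinge, z out of the lid's outer (upper) face. The lid's underside is at z = 0.5 mm, its outer face at z = 7.5 mm.
- lid_pad (a point): Middle of the rubber press pad (30 x 80 mm, 3 mm raised) on the lid's outer face near the front edge, 140 mm from the hinge axis, at the pad's surface; axes as lid_hinge.
- tall_divider: Loose aluminium divider plate standing in one of the three slot pairs: 146 mm long (x), 5 mm thick (y), 110 mm high, with a thickened top edge 120 mm long (x), 10 mm thick (y), 12 mm high. Stands 35 mm above the case's rim. About 0.18 kg. Origin: centre of its lower edge; z up along the plate.
- tall_grip (a point): Middle of the thickened top edge of the tall divider, 6 mm below its top.
- tall_mid (a point): Middle of the tall divider, 55 mm above its lower edge.
- tray: Fixed empty long open tray of brown enamelled steel, 230 (x) x 150 (y) x 45 mm high, walls and floor 5 mm. Origin: centre of its underside. The tall divider goes in with its length along x; it may stand, lean or fall flat in there.
- low_divider_a: Loose low divider, 146 x 5 x 68 mm, in another slot pair, its top 7 mm below the case's rim: stays. Origin: centre of its lower edge.
- low_divider_b: As low_divider_a, in the remaining slot pair: stays.
- nipple: Brass pipe nipple, 72 mm long, 25 mm high, lying in the case between two slots: stays. Origin: centre of its underside.
- elbow: Brass elbow fitting, 52 x 28 mm, 44 mm high, in the case between two slots: stays. Origin: under its middle.
- ball_valve: Brass ball valve, 100 mm long, with an orange lever, lying on the bench: stays. Origin: under its middle.
- bottle: White bottle, 60 mm diameter, 150 mm high, standing on the bench: stays. Origin: centre of its underside.
- coupling: Steel and brass coupling, 48 mm diameter, 90 mm high, standing on the bench: stays. Origin: centre of its underside.
- wrench: Wrench, 190 mm long, lying on the bench near the robot: stays. Origin: under its middle.
Mind the look-alikes: they are no part of the job. Leave any purple look-alike of the tall_divider alone.

How it is judged:
By the outcome, as a careful person would: the job done as asked, in the order asked, and still so for the second after the job is handed in, with the robot touching nothing.
It also fails if it takes over 67 s, if anything falls off the work surface, if the arm or the gripper's body presses on something with over 40 N, if the wrist force passes 120 N, or if a joint passes its speed limit or range.

ROBOT

A 7-joint arm with a two-finger parallel gripper is mounted at the origin on the work surface. World frame = base frame: x ahead of the robot, y to its left, z up, the work surface at z = 0. Lengths are in m, angles in rad, forces in N, time in s.
With the tool pointing down it reaches from about 0.4 to 0.85 m from the base axis. Payload 10.4 kg.
Tool frame: the origin (TCP) lies at the very end of the fingers, on their centre line; the grasp point (between the pads) lies 19 mm behind it (r.grasp_offset is the distance from the TCP to the grasp point, in m); z points along the fingers, y is the line along which they close (so a half turn about z gives the same grasp; the last joint's range is limited). The gripper opens to 85 mm and grips with 20 to 120 N. Pads are 22 mm wide; open, the fingers measure 114 mm over their backs; the gripper's body (76 mm by 85 mm) begins 54 mm behind the grasp point. The pads swing forward as they close: fully open they stand 13 mm farther back than shut.
Start: joints at [1.093, 0.332, -0.065, 1.46, 0.022, 1.35, -0.088], TCP at [0.275, -0.561, 0.231] pointing down, gripper open.
Joint ranges: [-2.6, 2.6], [-0.5, 2.12], [-1.47, 1.34], [0.16, 2.42], [-1.27, 4.41], [0.06, 2.06], [-2.6, 2.6]. Speed limits (rad/s): [2.22, 2.22, 2.79, 2.79, 3.14, 3.14, 3.14].

INTERFACE

Orientations are given as a unit quaternion [x, y, z, w].
In Python, from cell import r, imaging, workorder gives the robot as it stands. The module is installed in compiled form; this text tells all that it offers.
- The arm moves only by the tool move_arm, never from a script. Its argument "motion" is text: rows parted by semicolons, each of 5 numbers parted by spaces: the opening, from 0 (shut) to 1 (fully open), then the shift along the world's x, y, z scaled (see below), then the turn about the world's z scaled (see below). In form: hand tx ty tz twist; .... A call has 1 to 20 rows; each row is the pose to reach, as a shift and turn from the pose commanded when the call began; what a row does not reach only later rows make up. The controller multiplies each number of a shift by 0.6 m and each number of a turn by 45 degrees. A row lasts 1/8 s, in which the tool goes at most 62.5 mm and 10.7 degrees, less where a joint would pass 70% of its speed; a pose out of reach is approached as far as the arm can. A call with a number of a shift or a turn outside -1 to 1 is refused whole. A call with a gripper value outside its range is refused whole. The fingers move at their own pace and stop on an object; "squeeze" is the grip in N (left out, the last holds). Time passes only in rows, so rows that repeat a pose let the fingers close. It gives the time, the measured TCP pose, the force, the opening and the grip force at its end, in the units of the state.
- r.state(): the state, without advancing time (a new reading comes with each control period).
- imaging.camera(name): name is "side" or "top" or "wrist"; returns the picture (384x512x3 uint8, blue, green, red); there is no depth.
- imaging.camera_params(name): a dict with "fx", "fy", "cx", "cy" (pixels), "D" ([k1, k2, p1, p2, k3] as OpenCV has them; the pictures are not rectified), "origin" and "orientation" of the camera in the world. Camera axes: x right, y down, z forward; pixel columns grow to the right and rows downward; lengths in m; the calibration is good to about 2 mm. A picture is of the moment at which its call begins: read the wrist's pose just before it. camera_params takes no time and is no camera call; for the wrist camera it gives the pose at the moment of the call.
- workorder.hand_in(): hands the job in; it is judged then, once.
Trained networks look in the newest picture that a camera, given by its name, has taken for a name from the list of things; names that differ only in an ending like _2 or _b are one class to them, and where a whole thing is asked for, a point or a joint stands for the part that bears it (a point fixed in the world has none). Each returns a list of dicts, best first, with "score" (0 to 1); they miss things now and then, are a little off and sometimes report something else, mostly with a low value. They report only what shows in the picture. A call takes as long as a camera call. They do not tell look-alikes from the thing itself.
- imaging.silhouettes(camera, name): "region" (384x512 bool, what is visible of it) and "xy" ([column, row] in pixels, amid what is visible of it).
The state is a dict: "clock": time; "joint_positions": joint angles; "dq": joint speeds; "tau": joint torques, N m; "ee_pos": TCP position; "orientation": TCP orientation; "force": force on the tool from outside, world axes, zero at the start; "moment": the same for the moment, N m; "grip_width": finger opening in m; "gripper_force": force on a finger pad.
Only numpy, scipy, OpenCV 4.12 (cv2) and the standard library are available. Lean on these libraries where they do the work, as an engineer would, in place of code of your own. Each camera call takes 0.05 s, during which the arm holds its last target. There are 200 camera calls.

## Working session

There is one attempt and no reset: what is moved stays moved. The work goes in short steps, Python scripts to look and compute and a tool call to move; the robot and the scene stay as the last step left them, time stands still between calls to the robot, and variables do not carry over. Pictures are saved under pics/ and viewed, at most 10 in all, crops included, and the job is handed in when it is done.

Besides the shell and the picture viewer there is one more tool, called after "Emit:" by a JSON object that holds its "op" and its "data". move_arm: Moves the arm, as the interface text tells. Shifts and turns lie within -1 to 1; 1 stands for 0.6 m of shift or 45 degrees of turn. Its arguments: {"type":"object","properties":{"motion":{"type":"string"},"squeeze":{"type":"number"}},"required":["motion"]}

```bash
mkdir -p pics; cat > h.py <<'E'
import numpy as np, cv2
from scipy.spatial.transform import Rotation as R
from cell import r, imaging, workorder
def cam(n):
    p=imaging.camera_params(n); K=np.array([[p['fx'],0,p['cx']],[0,p['fy'],p['cy']],[0,0,1.]])
    return K,np.array(p['D'],float),np.array(p['origin'],float),R.from_quat(p['orientation']).as_matrix()
def ray(n,uv):
    K,D,o,M=cam(n); q=cv2.undistortPoints(np.array(uv,float).reshape(-1,1,2),K,D).reshape(-1,2)
    return o,np.c_[q,np.ones(len(q))]@M.T
def onz(n,uv,z):
    o,d=ray(n,uv); return o+d*((z-o[2])/d[:,2:3])
def proj(n,P):
    K,D,o,M=cam(n); return cv2.projectPoints(np.array(P,float).reshape(-1,3),cv2.Rodrigues(M.T)[0],-M.T@o,K,D)[0].reshape(-1,2)
E
python3 - <<'E'
from h import *
a=imaging.camera('top'); b=imaging.camera('side')
cv2.imwrite('pics/top.png',cv2.resize(a,(800,600))); cv2.imwrite('pics/side.png',cv2.resize(b,(800,600)))
for c in('top','side'):
    K,D,o,M=cam(c); print(c,o.round(3),M.round(2).tolist(),K[0,0],D)
    for n in('case','lid','tall_divider','tray','low_divider_a','lid_pad','bottle','coupling','ball_valve'):
        print(n,[(round(s['score'],2),np.round(s['xy']).tolist(),int(s['region'].sum())) for s in imaging.silhouettes(c,n)])
s=r.state(); print(s['ee_pos'],s['orientation'],s['clock'])
E
```

```text
top [0.412 0.088 0.927] [[-0.01, -0.99, 0.15], [-1.0, 0.01, -0.01], [0.0, -0.15, -0.99]] 376.27942448499294 [-0.11252869  0.          0.          0.          0.        ]
case [(0.61, [241.0, 162.0], 8593)]
lid [(0.61, [242.0, 133.0], 3238)]
tall_divider [(0.75, [211.0, 302.0], 830), (0.7, [228.0, 185.0], 449), (0.61, [126.0, 154.0], 221)]
tray [(0.76, [349.0, 184.0], 6008), (0.36, [254.0, 186.0], 229), (0.35, [233.0, 180.0], 477)]
low_divider_a [(0.94, [209.0, 174.0], 401), (0.72, [250.0, 208.0], 9), (0.37, [240.0, 133.0], 3119)]
lid_pad [(0.84, [237.0, 134.0], 3144), (0.29, [228.0, 181.0], 492)]
bottle [(0.83, [282.0, 79.0], 823)]
coupling [(0.6, [186.0, 97.0], 286)]
ball_valve [(0.71, [351.0, 95.0], 889), (0.68, [241.0, 160.0], 8392), (0.65, [189.0, 95.0], 276)]
side [0.123 0.504 0.766] [[-0.7, -0.53, 0.48], [-0.71, 0.51, -0.48], [0.01, -0.68, -0.73]] 383.0651792256813 [-0.00619294  0.          0.          0.          0.        ]
case [(0.98, [215.0, 197.0], 10696)]
lid [(0.92, [210.0, 168.0], 5246)]
tall_divider [(0.89, [135.0, 267.0], 2274), (0.68, [233.0, 220.0], 838), (0.61, [306.0, 314.0], 1793), (0.23, [214.0, 166.0], 5312)]
tray [(0.65, [310.0, 177.0], 4184)]
low_divider_a [(0.93, [252.0, 212.0], 520), (0.9, [211.0, 231.0], 441)]
lid_pad [(0.86, [212.0, 167.0], 5292)]
bottle [(0.46, [201.0, 128.0], 196), (0.46, [320.0, 254.0], 557)]
coupling [(0.93, [146.0, 203.0], 591), (0.38, [200.0, 128.0], 182)]
ball_valve [(0.63, [263.0, 134.0], 353)]
[ 0.2745304  -0.56148442  0.23131851] [9.74261422e-01 2.25421122e-01 8.84993533e-06 8.10867891e-06] 1.0
```

View pics/top.png

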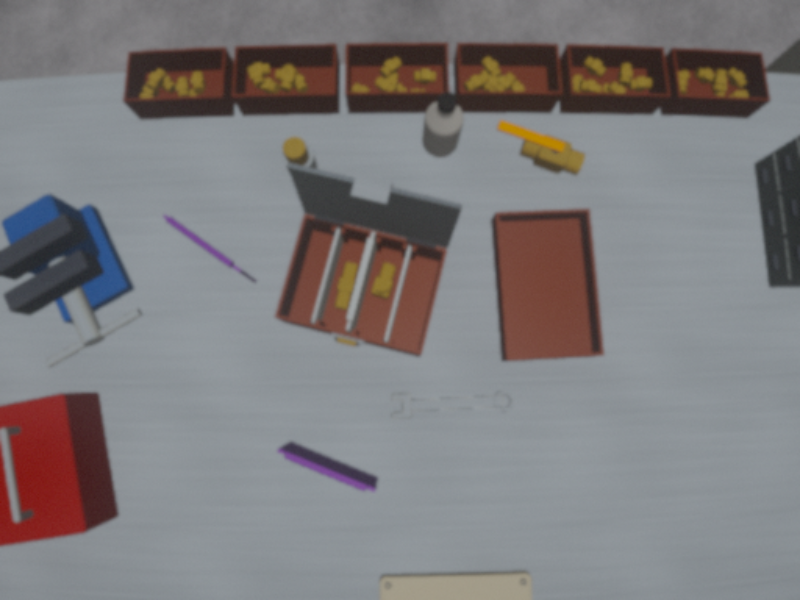

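View pics/side.png

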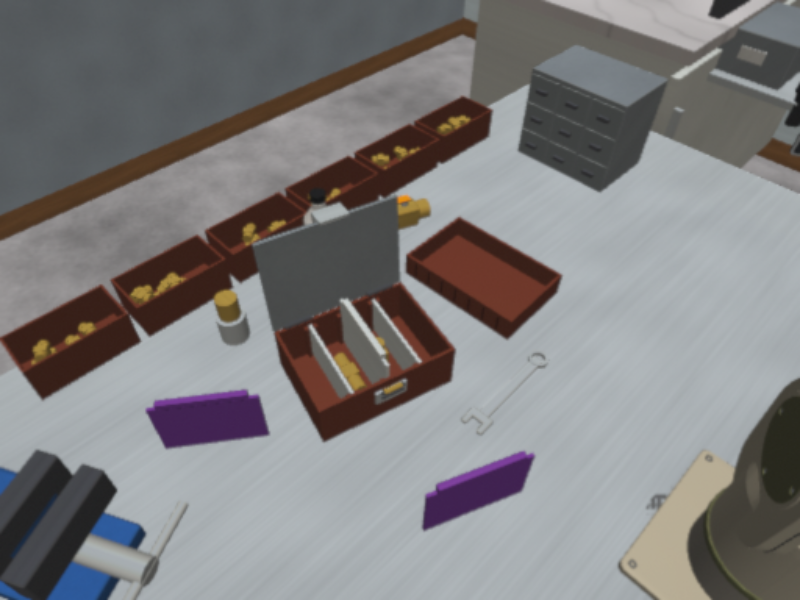

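Both views agree: the case is yawed, with its tall divider in the middle slot (ridge about (360,280) in the 800 px top view). The lid is open, and the tray is at (548,285). The two purple look-alikes stand at (330,467) and (210,250). Next I fit the poses.

```bash
cat >> h.py <<'E'
from scipy.optimize import least_squares
def place(p,P):
    c,s=np.cos(p[2]),np.sin(p[2]); P=np.array(P,float); return np.c_[p[0]+c*P[:,0]-s*P[:,1],p[1]+s*P[:,0]+c*P[:,1],P[:,2]]
E
python3 - <<'E'
from h import *
def fit(P,obs,x0):
    f=lambda p:np.concatenate([(proj(n,place(p,P[i]))-np.array(uv)*.64).ravel() for n,i,uv in obs])
    s=least_squares(f,x0,loss='soft_l1'); print(s.x.round(4),np.abs(s.fun).round(1)); return s.x
P=np.array([[-.08,.11,.08],[-.08,-.11,.08],[.08,-.11,.08],[.08,.11,.08]])
case=fit(P,[('top',[0,1,2,3],[(278,318),(420,354),(446,245),(304,216)]),('side',[0,1,2,3],[(322,410),(453,350),(402,287),(277,335)])],[.55,.1,0])
T=np.array([[-.115,.075,.045],[-.115,-.075,.045],[.115,-.075,.045],[.115,.075,.045]])
tray=fit(T,[('top',[0,1,2,3],[(503,359),(603,353),(589,210),(493,213)]),('side',[0,1,2,3],[(508,325),(561,276),(460,219),(407,259)])],[.6,-.1,0])
a=cv2.resize(imaging.camera('top'),(800,600)); b=cv2.resize(imaging.camera('side'),(800,600))
G=np.array([[-.06,.005,.115],[.06,.005,.115],[.06,-.005,.115],[-.06,-.005,.115]])
for n,im in(('top',a),('side',b)):
    for p,Q in((case,P),(tray,T),(case,G)):
        cv2.polylines(im,[(proj(n,place(p,Q))/.64*8).round().astype(int)],True,(0,255,0),1,cv2.LINE_AA,3)
    for k,th in enumerate((1.57,1.7,1.85)):
        c,s=np.cos(th),np.sin(th); L=np.array([[.08-.164*c,y,.08+.164*s] for y in(-.11,.11)])
        cv2.polylines(im,[(proj(n,place(case,L))/.64*8).round().astype(int)],False,[(0,0,255),(0,255,255),(255,0,255)][k],1,cv2.LINE_AA,3)
    # tall divider candidate region
x=np.hstack([cv2.resize(a[150:400,260:460],(400,500)),cv2.resize(b[190:440,250:450],(400,500))])
cv2.imwrite('pics/fit.png',x)
for n in('top','side'):
    for s in imaging.silhouettes(n,'tall_divider'):
        print(n,round(s['score'],2),np.round(cv2.minAreaRect(np.argwhere(s['region'])[:,::-1].astype(np.float32))[0]),onz(n,s['xy'],.115).round(3),cv2.minAreaRect(np.argwhere(s['region'])[:,::-1].astype(np.float32)))
g=place(case,[[0,0,.109]]);print('grip',g.round(4))
s=r.state(); M=R.from_quat(s['orientation']).as_matrix(); print('tool y',M[:,1].round(3),'yaw of tool x',np.degrees(np.arctan2(M[1,0],M[0,0])),'case yaw',np.degrees(case[2]),np.degrees(tray[2]))
E
```

```text
[ 0.5494  0.1359 -0.2483] [2.  0.5 1.5 0.5 0.8 2.5 0.4 0.7 0.8 1.4 2.5 1.3 0.7 3.9 1.7 1.5]
[ 0.5527 -0.1456  0.026 ] [0.  1.1 1.5 2.1 0.8 0.3 0.4 0.6 1.3 1.2 0.7 0.1 0.6 1.5 1.2 2.7]
top 0.91 [231. 181.] [[0.545 0.139 0.115]] ((230.79617309570312, 181.08078002929688), (8.244345664978027, 64.28834533691406), 15.255120277404785)
top 0.67 [210. 298.] [[0.293 0.187 0.115]] ((209.72413635253906, 297.81036376953125), (66.83497619628906, 12.736724853515625), 23.198591232299805)
top 0.6 [133. 159.] [[0.602 0.367 0.115]] ((133.32000732421875, 158.74002075195312), (70.20000457763672, 4.400000095367432), 36.869895935058594)
side 0.82 [230. 218.] [[0.521 0.162 0.115]] ((230.31594848632812, 217.83004760742188), (57.08479309082031, 18.43988800048828), 55.7131233215332)
side 0.74 [132. 268.] [[0.568 0.382 0.115]] ((132.10836791992188, 267.8450927734375), (33.13901901245117, 76.34944915771484), 82.69424438476562)
side 0.74 [305. 312.] [[0.272 0.215 0.115]] ((304.93646240234375, 312.4741516113281), (26.43638801574707, 82.3651123046875), 67.16634368896484)
grip [[0.5494 0.1359 0.109 ]]
tool y [ 0.439 -0.898  0.   ] yaw of tool x 26.06059119519544 case yaw -14.227303290529294 1.4907357079249324
```

View pics/fit.png

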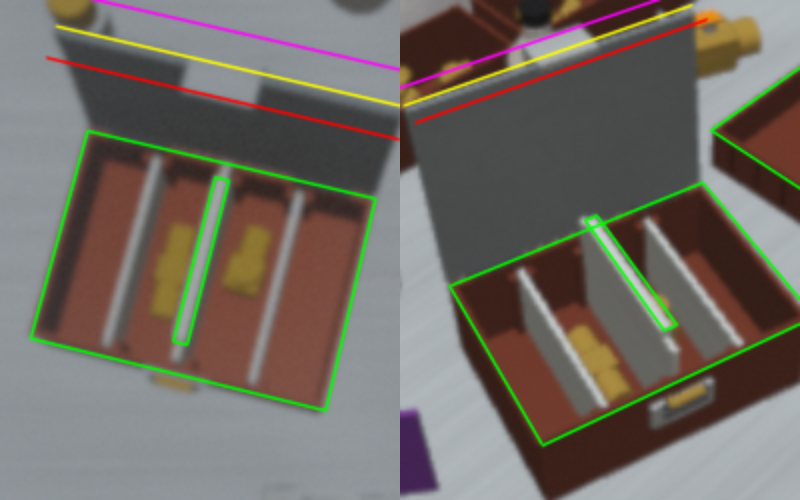

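The fit holds: the tall divider's ridge is at (0.549, 0.136, 0.109), matching the network's top-view xy. The lid is at about 1.7 rad. Moving to hover above the ridge.

Emit:
{"op": "move_arm", "data": {"motion": "1 0.458 0.95 0.03 -0.895; 1 0.458 0.95 0.03 -0.895; 1 0.458 0.95 0.03 -0.895; 1 0.458 0.95 0.03 -0.895; 1 0.458 0.95 0.03 -0.895; 1 0.458 0.95 0.03 -0.895; 1 0.458 0.95 0.03 -0.895; 1 0.458 0.95 0.03 -0.895; 1 0.458 0.95 0.03 -0.895; 1 0.458 0.95 0.03 -0.895; 1 0.458 0.95 0.03 -0.895; 1 0.458 0.95 0.03 -0.895; 1 0.458 0.95 0.03 -0.895", "squeeze": 40}}

```text
clock: 2.82
ee_pos: [0.5491, 0.0064, 0.2492]
orientation: [0.992, -0.125, -0.0, 0.001]
force: [0.0, -0.9, 0.6]
grip_width: 0.0855
gripper_force: 0.0
```

Emit:
{"op": "move_arm", "data": {"motion": "1 0 0.216 0 0; 1 0 0.216 0 0; 1 0 0.216 0 0; 1 0 0.216 0 0; 1 0 0.216 0 0"}}

```text
clock: 3.45
ee_pos: [0.5498, 0.1355, 0.2493]
orientation: [0.992, -0.126, 0.0, 0.001]
force: [0.5, -0.4, 0.3]
grip_width: 0.0849
gripper_force: 0.0
```

```bash
python3 - <<'E'
from h import *
case=[.5494,.1359,-.2483]
a=imaging.camera('wrist'); a2=a.copy()
for h,G in((.115,[[-.06,.005],[.06,.005],[.06,-.005],[-.06,-.005]]),(.08,[[-.08,.11],[-.08,-.11],[.08,-.11],[.08,.11]])):
    cv2.polylines(a2,[(proj('wrist',place(case,[g+[h] for g in G]))*8).round().astype(int)],True,(0,255,0),1,cv2.LINE_AA,3)
cv2.imwrite('pics/w1.png',cv2.resize(a2,(800,600)))
for s in imaging.silhouettes('wrist','tall_divider'): print(round(s['score'],2),s['xy'],cv2.minAreaRect(np.argwhere(s['region'])[:,::-1].astype(np.float32)))
s=r.state();print(s['ee_pos'],s['force'])
E
```

```text
0.73 [66.5, 171.3] ((65.742431640625, 173.08688354492188), (139.35374450683594, 43.85219955444336), 19.72227668762207)
0.68 [262.0, 321.7] ((268.06365966796875, 323.1929626464844), (92.88111114501953, 27.336339950561523), 6.519801616668701)
0.66 [254.9, 177.8] ((255.6593780517578, 176.0023193359375), (11.230706214904785, 122.00169372558594), 0.8303154110908508)
[0.54971467 0.13614941 0.24933993] [ 0.34464043  0.22310222 -0.0150208 ]
```

View pics/w1.png

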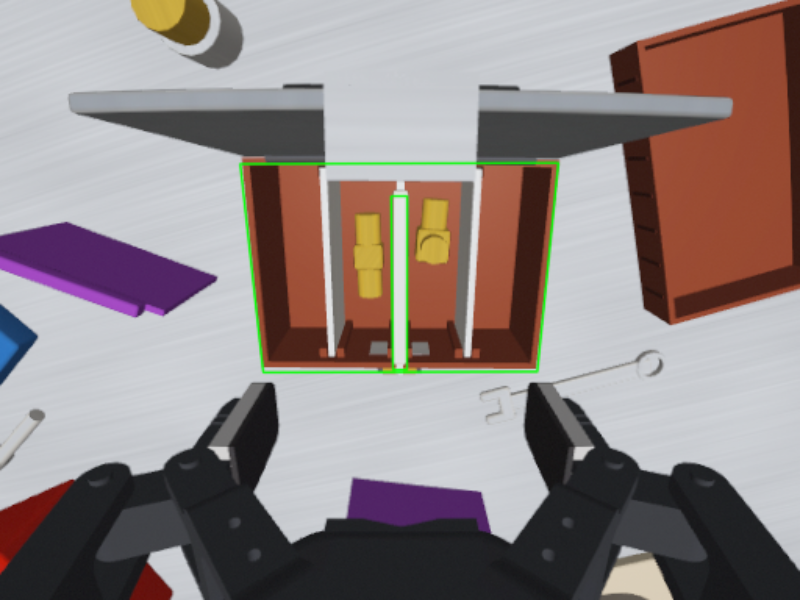

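The wrist view confirms the fit: the ridge (white, x≈400 px) is centred between the fingers and aligned with them. I'll check how far the camera clears the lid, then descend.

```bash
python3 - <<'E'
from h import *
K,D,o,M=cam('wrist'); s=r.state(); print(R.from_quat(s['orientation']).inv().apply(o-s['ee_pos']).round(3), s['joint_positions'])
E
```

```text
[ 0.08   0.001 -0.142] [ 0.1692294   0.24385713 -0.58055517  1.56875413  0.13628129  1.36975779
 -2.24690774]
```

Emit:
{"op": "move_arm", "data": {"motion": "1 0 0 -0.09 0; 1 0 0 -0.16 0; 1 0 0 -0.2 0; 1 0 0 -0.23 0; 1 0 0 -0.25 0; 1 0 0 -0.265 0; 1 0 0 -0.265 0; 1 0 0 -0.265 0"}}

```text
clock: 4.55
ee_pos: [0.5498, 0.1383, 0.091]
orientation: [0.992, -0.124, 0.0, -0.0]
force: [0.5, 0.5, -0.3]
grip_width: 0.0851
gripper_force: 0.0
```

```bash
python3 - <<'E'
from h import *
for i in range(3):
    imaging.camera('wrist'); s=r.state(); print(s['ee_pos'].round(4) if hasattr(s['ee_pos'],'round') else s['ee_pos'])
E
```

```text
[0.5498 0.1383 0.0911]
[0.5498 0.1383 0.091 ]
[0.5497 0.1382 0.0909]
```

Emit:
{"op": "move_arm", "data": {"motion": "0 0 0 0 0; 0 0 0 0 0; 0 0 0 0 0; 0 0 0 0 0; 0 0 0 0 0; 0 0 0 0 0; 0 0 0 0 0; 0 0 0 0 0", "squeeze": 40}}

```text
clock: 5.7
ee_pos: [0.5494, 0.1381, 0.0904]
orientation: [0.992, -0.124, 0.0, 0.0]
force: [-0.6, -0.8, 2.5]
grip_width: 0.0095
gripper_force: 40.2
```

Emit:
{"op": "move_arm", "data": {"motion": "0 0 0 0.02 0; 0 0 0 0.045 0; 0 0 0 0.07 0; 0 0 0 0.095 0; 0 0 0 0.12 0; 0 0 0 0.15 0; 0 0 0 0.18 0; 0 0 0 0.2 0; 0 0 0 0.217 0; 0 0 0 0.217 0"}}

```text
clock: 6.95
ee_pos: [0.5497, 0.1382, 0.2212]
orientation: [0.992, -0.124, 0.0, -0.0]
force: [-0.4, -0.0, -1.9]
grip_width: 0.009
gripper_force: 39.7
```

```bash
python3 - <<'E'
from h import *
a=imaging.camera('wrist'); b=imaging.camera('side')
cv2.imwrite('pics/lift.png',np.hstack([cv2.resize(a,(400,300)),b[60:360,90:490]]))
s=r.state();print(s['ee_pos'],s['orientation'],s['force'],s['moment'],s['grip_width'])
E
```

```text
[0.5491636  0.13803587 0.22005004] [ 9.92313585e-01 -1.23748180e-01 -3.23132624e-04  1.78037030e-04] [-0.16169079 -0.70752945 -0.88151159] [ 0.03351409  0.02247029 -0.01984275] 0.009498695734611911
```

View pics/lift.png

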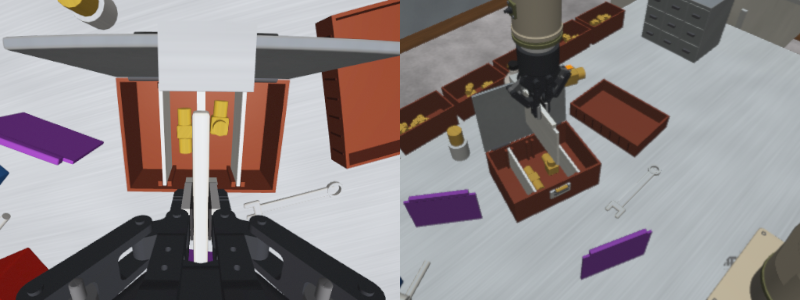

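Emit:
{"op": "move_arm", "data": {"motion": "0 -0.03 -0.06 0 0; 0 -0.06 -0.14 0 0; 0 -0.09 -0.22 0 0; 0 -0.115 -0.3 0 0; 0 -0.133 -0.37 0 0; 0 -0.133 -0.42 0 0.05; 0 -0.1 -0.45 0 0.15; 0 -0.06 -0.465 0 0.25; 0 -0.02 -0.473 0 0.32; 0 0.005 -0.473 0 0.349; 0 0.005 -0.473 0 0.349; 0 0.005 -0.473 -0.05 0.349; 0 0.005 -0.473 -0.1 0.349; 0 0.005 -0.473 -0.14 0.349; 0 0.005 -0.473 -0.17 0.349; 0 0.005 -0.473 -0.19 0.349; 0 0.005 -0.473 -0.202 0.349; 0 0.005 -0.473 -0.202 0.349"}}

```text
clock: 9.3
ee_pos: [0.5523, -0.1456, 0.0993]
orientation: [1.0, 0.013, -0.0, 0.0]
force: [-0.6, -0.1, -0.8]
grip_width: 0.009
gripper_force: 39.7
```

```bash
python3 - <<'E'
from h import *
a=imaging.camera('wrist'); b=imaging.camera('side')
cv2.imwrite('pics/low.png',np.hstack([cv2.resize(a,(400,300)),b[60:360,90:490]]))
s=r.state();print(s['ee_pos'],s['force'],s['moment'],s['grip_width'])
E
```

```text
[ 0.55280097 -0.14574748  0.0999847 ] [ 0.02532634 -0.48932428 -1.59063403] [-0.01808416  0.01459258 -0.00296621] 0.009320509401633438
```

View pics/low.png

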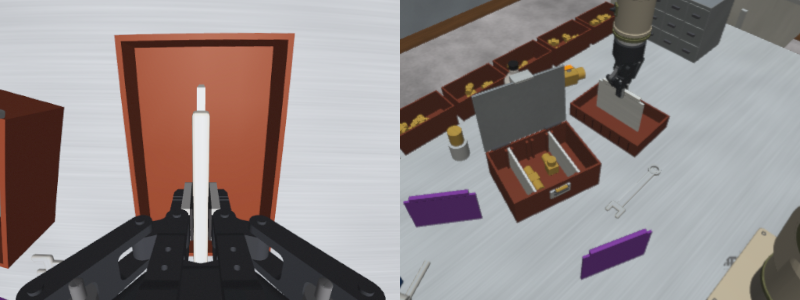

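The divider is centred over the tray and aligned with it, and both low dividers are still in the case. I'll lower it gently, starting with 7 mm, until it touches.

Emit:
{"op": "move_arm", "data": {"motion": "0 0 0 -0.004 0; 0 0 0 -0.007 0; 0 0 0 -0.01 0; 0 0 0 -0.012 0; 0 0 0 -0.012 0"}}

```text
clock: 10.02
ee_pos: [0.5523, -0.1456, 0.092]
orientation: [1.0, 0.013, -0.0, -0.0]
force: [-1.0, -0.5, -2.3]
grip_width: 0.0091
gripper_force: 39.7
```

Emit:
{"op": "move_arm", "data": {"motion": "0 0 0 -0.001 0; 0 0 0 -0.002 0; 0 0 0 -0.003 0; 0 0 0 -0.003 0"}}

```text
clock: 10.52
ee_pos: [0.5524, -0.1457, 0.0904]
orientation: [1.0, 0.013, 0.0, 0.0]
force: [-0.3, 0.3, 0.1]
grip_width: 0.009
gripper_force: 39.9
```

Emit:
{"op": "move_arm", "data": {"motion": "0 0 0 -0.001 0; 0 0 0 -0.002 0; 0 0 0 -0.003 0; 0 0 0 -0.003 0"}}

```text
clock: 11.02
ee_pos: [0.5525, -0.1461, 0.0903]
orientation: [1.0, 0.013, 0.0, 0.001]
force: [-9.4, -0.1, 16.8]
grip_width: 0.0094
gripper_force: 42.2
```

Touchdown on the floor (+17 N). I'll ease off 1.5 mm and release.

Emit:
{"op": "move_arm", "data": {"motion": "0 0 0 0.002 0; 0 0 0 0.0025 0; 0.15 0 0 0.0025 0; 0.2 0 0 0.0025 0; 0.3 0 0 0.0025 0; 0.4 0 0 0.0025 0; 0.4 0 0 0.0025 0; 0.4 0 0 0.0025 0"}}

```text
clock: 12.02
ee_pos: [0.5524, -0.1457, 0.09]
orientation: [1.0, 0.013, 0.0, 0.0]
force: [-0.2, -0.6, -0.5]
grip_width: 0.0344
gripper_force: 0.0
```

Emit:
{"op": "move_arm", "data": {"motion": "0.4 0 0 0.02 0; 0.4 0 0 0.05 0; 0.4 0 0 0.1 0; 0.4 0 0 0.17 0; 0.4 0 0 0.25 0; 0.4 0 0 0.33 0; 0.4 0 0 0.36 0; 0.4 0 0 0.36 0"}}

```text
clock: 13.02
ee_pos: [0.5528, -0.1456, 0.3077]
orientation: [1.0, 0.013, 0.001, 0.0]
force: [0.1, -0.2, -0.5]
grip_width: 0.034
gripper_force: 0.0
```

```bash
python3 - <<'E'
from h import *
a=imaging.camera('top'); b=imaging.camera('side')
case=[.5494,.1359,-.2483]
print('lid silh',[(s['score'],s['xy']) for s in imaging.silhouettes('side','lid')])
cv2.imwrite('pics/rel.png',np.hstack([a[60:360,150:450],b[60:360,90:490]]))
s=r.state();print(s['ee_pos'],s['orientation'],s['force'],s['grip_width'])
h=place(case,[[.08,0,.08]]);print('hinge',h)
E
```

```text
lid silh [(0.56, [209.5, 167.0])]
[ 0.55172923 -0.14560745  0.30446358] [ 9.99914677e-01  1.30062930e-02 -1.18441188e-03 -2.69468659e-04] [-1.13831951 -0.68206192 -0.31395363] 0.03419164210264325
hinge [[0.62694653 0.11623948 0.08      ]]
```

View pics/rel.png

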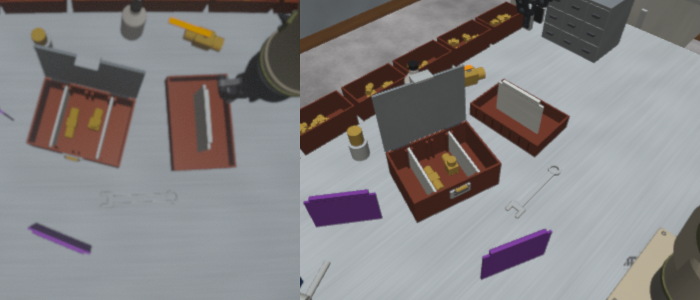

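The divider is standing in the tray, released, and everything else is undisturbed. Next is the lid. I'll check what stands behind it and work out the closing arc.

```bash
python3 - <<'E'
from h import *
for n,z in(('bottle',.14),('coupling',.085),('ball_valve',.03)):
    w=imaging.silhouettes('top',n)[0]; print(n,onz('top',w['xy'],z).round(3))
case=[.5494,.1359,-.2483]
s0=np.array([.715,.094,.195])
print('start in case',(R.from_euler('z',-case[2]).apply(s0-[case[0],case[1],0])).round(3))
rho=.115
for th in(1.75,1.6,1.45,1.3,1.15,1.0,.85,.7,.55,.4,.3,.2,.12):
    d=np.array([-np.cos(th),np.sin(th)]);n=np.array([np.sin(th),np.cos(th)])
    rr=.164 if th>1.57 else rho
    c=np.array([.08,.08])+rr*d+.0075*n+[.011,0]
    if th>1.57: c[1]=.195
    w=place(case,[[c[0],0,c[1]]])[0]; print(th,c.round(3),w.round(4))
E
```

```text
bottle [[0.766 0.022 0.14 ]]
coupling [[0.748 0.239 0.085]]
ball_valve [[ 0.779 -0.159  0.03 ]]
start in case [0.171 0.    0.195]
1.75 [0.128 0.195] [0.6731 0.1045 0.195 ]
1.6 [0.103 0.195] [0.6495 0.1105 0.195 ]
1.45 [0.085 0.195] [0.6314 0.1151 0.1951]
1.3 [0.067 0.193] [0.6148 0.1193 0.1928]
1.15 [0.051 0.188] [0.5987 0.1234 0.188 ]
1.0 [0.035 0.181] [0.5835 0.1273 0.1808]
0.85 [0.021 0.171] [0.5695 0.1308 0.1713]
0.7 [0.008 0.16 ] [0.557  0.134  0.1598]
0.55 [-0.003  0.147] [0.5464 0.1367 0.1465]
0.4 [-0.012  0.132] [0.5378 0.1388 0.1317]
0.3 [-0.017  0.121] [0.5333 0.14   0.1211]
0.2 [-0.02  0.11] [0.5298 0.1409 0.1102]
0.12 [-0.022  0.101] [0.5278 0.1414 0.1012]
```

Emit:
{"op": "move_arm", "data": {"motion": "0 0.05 0.05 0.02 -0.03; 0 0.14 0.13 0.02 -0.1; 0 0.2 0.21 0.02 -0.18; 0 0.25 0.29 0.02 -0.25; 0 0.27 0.36 0.02 -0.31; 0 0.27 0.39 0.02 -0.349; 0 0.27 0.4 0.02 -0.349; 0 0.27 0.4 0.02 -0.349"}}

```text
clock: 14.32
ee_pos: [0.7143, 0.0937, 0.3177]
orientation: [0.992, -0.124, -0.0, 0.0]
force: [-0.2, -1.0, 0.2]
grip_width: -0.0
gripper_force: 0.0
```

Emit:
{"op": "move_arm", "data": {"motion": "0 0 0 -0.06 0; 0 0 0 -0.13 0; 0 0 0 -0.18 0; 0 0 0 -0.204 0; 0 0 0 -0.204 0; 0 0 0 -0.204 0"}}

```text
clock: 15.08
ee_pos: [0.7151, 0.0941, 0.1975]
orientation: [0.992, -0.124, 0.001, -0.0]
force: [0.3, 0.8, -0.2]
grip_width: -0.0
gripper_force: 0.0
```

```bash
python3 - <<'E'
from h import *
imaging.camera('side');s=r.state();print(s['ee_pos'],s['force'])
p0=np.array([.7143,.0937,.195])
for w in np.array([[.6731,.1045,.195],[.6495,.1105,.195],[.6314,.1151,.1951],[.6148,.1193,.1928],[.5987,.1234,.188],[.5835,.1273,.1808],[.5695,.1308,.1713],[.557,.134,.1598]]): print(((w-p0)/.6).round(3))
E
```

```text
[0.71508549 0.09432545 0.19747793] [0.26060638 0.56342777 0.2100172 ]
[-0.069  0.018  0.   ]
[-0.108  0.028  0.   ]
[-0.138  0.036  0.   ]
[-0.166  0.043 -0.004]
[-0.193  0.049 -0.012]
[-0.218  0.056 -0.024]
[-0.241  0.062 -0.04 ]
[-0.262  0.067 -0.059]
```

Emit:
{"op": "move_arm", "data": {"motion": "0 -0.035 0.009 0 0; 0 -0.069 0.018 0 0; 0 -0.085 0.022 0 0; 0 -0.1 0.026 0 0; 0 -0.115 0.03 0 0; 0 -0.13 0.034 0 0; 0 -0.14 0.036 0 0; 0 -0.153 0.04 -0.002 0; 0 -0.166 0.043 -0.004 0; 0 -0.166 0.043 -0.004 0"}}

```text
clock: 16.38
ee_pos: [0.6137, 0.1203, 0.1927]
orientation: [0.992, -0.123, -0.001, 0.0]
force: [-0.6, -0.0, -0.8]
grip_width: 0.0002
gripper_force: 0.0
```

```bash
python3 - <<'E'
from h import *
b=imaging.camera('side');s=r.state();print(s['ee_pos'],s['force'])
cv2.imwrite('pics/lid1.png',b[60:360,90:490])
E
```

```text
[0.61400089 0.1201161  0.19277139] [ 0.32236467 -0.38187393 -0.73646537]
```

View pics/lid1.png

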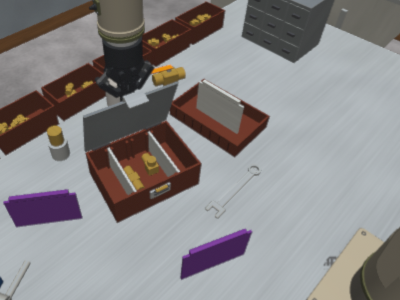

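Emit:
{"op": "move_arm", "data": {"motion": "0 -0.013 0.003 -0.004 0; 0 -0.025 0.005 -0.008 0; 0 -0.038 0.009 -0.014 0; 0 -0.05 0.012 -0.02 0; 0 -0.062 0.015 -0.028 0; 0 -0.074 0.018 -0.036 0; 0 -0.084 0.02 -0.045 0; 0 -0.0945 0.023 -0.055 0; 0 -0.103 0.025 -0.066 0; 0 -0.112 0.027 -0.077 0; 0 -0.119 0.029 -0.089 0; 0 -0.1265 0.031 -0.102 0; 0 -0.13 0.032 -0.11 0; 0 -0.134 0.033 -0.119 0; 0 -0.137 0.034 -0.128 0; 0 -0.14 0.034 -0.1375 0; 0 -0.143 0.035 -0.15 0; 0 -0.143 0.035 -0.15 0"}}

```text
clock: 18.68
ee_pos: [0.5284, 0.1409, 0.1024]
orientation: [0.992, -0.124, -0.001, 0.0]
force: [-0.7, -0.8, -0.3]
grip_width: 0.0001
gripper_force: 0.0
```

```bash
python3 - <<'E'
from h import *
b=imaging.camera('side');s=r.state();print(s['ee_pos'],s['force'])
cv2.imwrite('pics/lid2.png',cv2.resize(b[100:300,130:400],(675,500)))
E
```

```text
[0.52869241 0.14089504 0.10278651] [-0.8163972   0.09555137  0.08108665]
```

View pics/lid2.png

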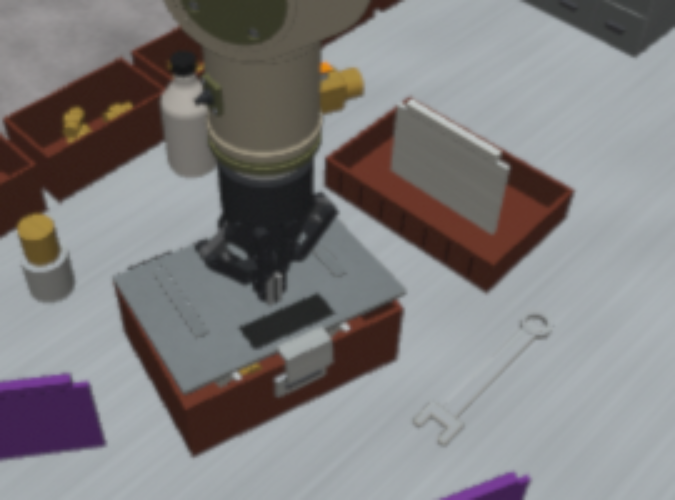

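The lid is nearly shut at about 0.12 rad, with the pad (black) just in front of the fingertips. Moving over the pad, then down gently.

Emit:
{"op": "move_arm", "data": {"motion": "0 0 0 0.015 0; 0 0 0 0.027 0; 0 -0.03 0.008 0.027 0; 0 -0.0625 0.016 0.027 0; 0 -0.0625 0.016 0.027 0; 0 -0.0625 0.016 0.015 0; 0 -0.0625 0.016 0.008 0; 0 -0.0625 0.016 0.004 0; 0 -0.0625 0.016 0 0; 0 -0.0625 0.016 -0.003 0; 0 -0.0625 0.016 -0.006 0; 0 -0.0625 0.016 -0.006 0"}}

```text
clock: 20.23
ee_pos: [0.4915, 0.1507, 0.0995]
orientation: [0.992, -0.124, 0.0, 0.0]
force: [0.1, -0.1, -0.6]
grip_width: -0.0001
gripper_force: 0.0
```

Emit:
{"op": "move_arm", "data": {"motion": "0 0 0 -0.001 0; 0 0 0 -0.002 0; 0 0 0 -0.003 0; 0 0 0 -0.004 0; 0 0 0 -0.005 0; 0 0 0 -0.005 0"}}

```text
clock: 20.98
ee_pos: [0.4914, 0.1508, 0.0967]
orientation: [0.992, -0.124, -0.0, 0.0]
force: [-1.1, 0.0, 1.7]
grip_width: 0.0
gripper_force: 1.2
```

Emit:
{"op": "move_arm", "data": {"motion": "0 0 0 -0.001 0; 0 0 0 -0.002 0; 0 0 0 -0.003 0; 0 0 0 -0.003 0"}}

```text
clock: 21.48
ee_pos: [0.4913, 0.1509, 0.0956]
orientation: [0.992, -0.124, -0.0, 0.0]
force: [-6.1, -0.8, 13.0]
grip_width: 0.0
gripper_force: 6.0
```

Emit:
{"op": "move_arm", "data": {"motion": "0 0 0 -0.001 0; 0 0 0 -0.002 0; 0 0 0 -0.002 0"}}

```text
clock: 21.85
ee_pos: [0.4912, 0.1509, 0.0944]
orientation: [0.992, -0.124, -0.0, 0.0]
force: [-7.8, -1.0, 13.1]
grip_width: 0.0
gripper_force: 6.7
```

Emit:
{"op": "move_arm", "data": {"motion": "0 0 0 -0.001 0; 0 0 0 -0.002 0; 0 0 0 -0.002 0"}}

```text
clock: 22.22
ee_pos: [0.491, 0.1509, 0.0929]
orientation: [0.992, -0.124, -0.0, 0.0]
force: [-6.5, -0.4, 9.1]
grip_width: -0.0004
gripper_force: 4.7
```

Emit:
{"op": "move_arm", "data": {"motion": "0 0 0 -0.001 0; 0 0 0 -0.002 0; 0 0 0 -0.002 0"}}

```text
clock: 22.6
ee_pos: [0.4916, 0.1507, 0.0912]
orientation: [0.992, -0.124, 0.0, 0.0]
force: [-0.1, -0.1, 0.6]
grip_width: -0.0002
gripper_force: 0.4
```

Force fell from 9 N to 0.6 N, so the catch has snapped. I'll press lightly to seat the lid against the rim.

Emit:
{"op": "move_arm", "data": {"motion": "0 0 0 -0.001 0; 0 0 0 -0.002 0; 0 0 0 -0.003 0; 0 0 0 -0.003 0"}}

```text
clock: 23.1
ee_pos: [0.4917, 0.1507, 0.0904]
orientation: [0.992, -0.124, 0.0, 0.0]
force: [-4.2, -1.8, 12.9]
grip_width: -0.0002
gripper_force: 6.3
```

Emit:
{"op": "move_arm", "data": {"motion": "0 0 0 -0.001 0; 0 0 0 -0.001 0"}}

```text
clock: 23.35
ee_pos: [0.4918, 0.1506, 0.0903]
orientation: [0.992, -0.124, 0.0, 0.0]
force: [-6.9, -2.6, 19.2]
grip_width: 0.0001
gripper_force: 9.3
```

Emit:
{"op": "move_arm", "data": {"motion": "0 0 0 0.02 0; 0 0 0 0.07 0; 0 0 0 0.15 0; 0 0 0 0.25 0; 0 0 0 0.33 0; 0 -0.1 0 0.37 0; 0 -0.15 0 0.37 0; 0 -0.15 0 0.37 0"}}

```text
clock: 24.35
ee_pos: [0.4004, 0.151, 0.3119]
orientation: [0.992, -0.123, 0.001, 0.0]
force: [0.4, 0.1, 0.5]
grip_width: -0.0002
gripper_force: 0.0
```

```bash
python3 - <<'E'
from h import *
a=imaging.camera('top');b=imaging.camera('side');s=r.state();print(s['ee_pos'],s['force'],s['clock'])
cv2.imwrite('pics/end.png',np.hstack([cv2.resize(a[80:340,140:440],(400,347)),cv2.resize(b[120:380,100:400],(400,347))]))
E
```

```text
[0.40181636 0.1504635  0.31107667] [ 0.81426292 -0.11256688 -0.35495995] 24.45
```

View pics/end.png

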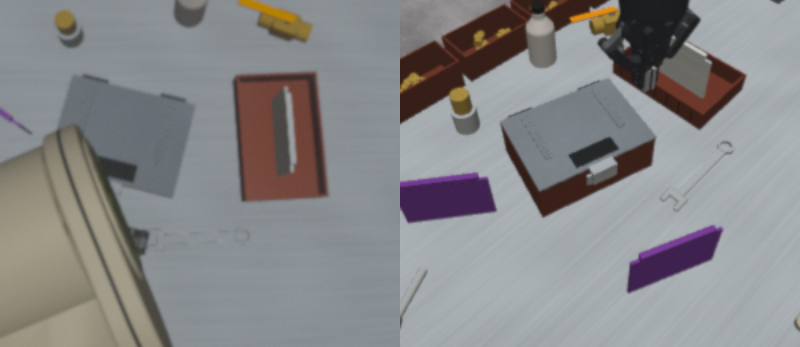

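The lid is flush, the divider stands in the tray, everything else is in place and the robot is clear. Handing in.

```bash
python3 -c "
from cell import workorder
print(workorder.hand_in())"
```

```text
the job is handed in; nothing more can be done
None
```

The job is handed in, no verdict returned: the tall divider stands released in the tray, the lid is snapped shut and flush (highest force I read was about 21 N), and nothing else looked moved in the last pictures.

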